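# Shuttle a spice jar round the corner of its slide track

### The job

Stand the spice jar upright in the cup of the white carrier where the carrier now waits, in the long leg of the L-shaped aluminium track. Then push the carrier by its steel knob round the bend, over the spring catch and up against the end stop until it is fully home, and let go. How far the bend is swivelled is not known, so feel your way: ease the carrier along without jamming or forcing it against track, catch or stop, keep the jar standing in the cup, and leave the other things where they are.

Things in the scene. Friction and masses are not known exactly. Their poses are not given: they have to be found in the camera images.
- track: L-shaped aluminium track, 17 mm high; this pose is that of its long straight leg A. Origin: on the worktop, on the channel's centre line where leg A meets the bend; z up. Leg A lies on x = 0 from its closed end (y = +173 mm) to y = 0. Channel 30.4 mm wide, floor 4 mm over the worktop; inward lips at 13.4 to 17 mm leave a 20.4 mm slot. The bend with leg B is screwed on at y = 0, see carrier.
- carrier: white carrier, 0.2 to 0.42 kg, origin under its trailing disc, 4 mm over the worktop, +x to the leading disc. Starts in leg A, origin at y = 110 to 150 mm, +x to the bend. With the bend set square, the channel's centre line turns left on a 100 mm radius about track (100, 0) mm, then runs on y = -100 mm (leg B) to the stop's face at x = 210 mm; all that is swivelled up to 5 degrees about track z.
- knob (a point): point on the carrier's knob, 45 mm over its origin. The knob is an upright round steel pin, 18 mm across, over the trailing disc, from the deck (19 mm over the origin) up to 57 mm; it turns stiffly between the fingers. Led off the true line, or held at the wrong angle or height, it wedges the carrier: poses are too coarse, yield to the felt force. The cup's rim is 52 mm ahead.
- carrier_lead (a point): underside of the leading disc, 84 mm ahead of the origin. Both discs, 28 mm across and 8.4 mm high, run in the channel with 1.2 mm play each side, so both keep to the centre line. Nylon on aluminium (friction about 0.3): 1 to 3 N push it. Once under way, carrier against track, catch and stop together should stay below 40 N, all contacts added; that is some 13 N of push at the stop.
- cup (a point): centre of the cup's inner floor, over the leading disc, 22 mm over the carrier's underside (26 mm over the worktop). The white cup is 48 mm wide inside and 33 mm deep, with a mouth flaring to 55 mm, rim 63 mm across outside. The jar's underside stands on this point.
- buffer (a joint): rubber buffer, a 10 mm round plunger in the middle of the end stop, standing 4 mm out of its face. 0 = out; the leading disc presses it in (under 1 N) as the carrier comes home, and at 0.004 m the disc is hard on the stop: fully home. It is the only measured sign of where the end stop is.
- catch (a joint): spring catch: a steel roller, 16 mm across, in the right-hand wall of leg B, that stands 4.5 mm into the channel. 0 = out; up to 0.0033 m as the leading disc passes (3 to 8 N of push, from 20 to 8 mm before home); 0.0005 to 0.0017 m when the carrier is home and the roller presses behind the disc.
- spice_jar: glass spice jar with a screw cap, 45 mm across, 106 mm high, 0.11 kg, standing on the worktop to the left of the track. Origin: centre of its underside, z up. The cap is the round band 85 to 106 mm over the origin, 44.6 mm across; the body below is 42 mm wide.
- jar: bystander: larger jar with a black lid, 61 mm across, 86 mm high; origin at the centre of its underside.
- onion: bystander: red onion, about 65 mm across; origin at the centre of its underside.
- lemon: bystander: lemon, 78 x 55 x 56 mm; origin at the centre of its underside.
- tin: bystander: food tin, 75 mm across, 58 mm high; origin at the centre of its underside.
Things that resemble listed ones, but are neither listed nor needed, are in the scene too. Leave any pink look-alike of the carrier alone.

How it is judged:
On the way, in this order (a step that is already met when the one before it is completed fails the run):
1. the spice jar stands in the cup, upright and down on its floor, while the carrier is still in leg A (distance between spice_jar and cup below 0.006 m and angle between spice_jar's own z axis and vertical below 0.12 rad and y of knob in the frame of track above 0.07 m and contact force between the fingers and spice_jar below 0.5 N), for 0.2 s.
2. the carrier has come round the bend with the jar in its cup (y of knob in the frame of track below -0.06 m and distance between spice_jar and cup below 0.008 m).
At the end, for the whole second after the job is handed in: The carrier is fully home: the end stop's buffer pressed in by more than 2.5 of its 4 mm, so past the catch, and down in the channel (origin under 7 mm high); the spice jar stands in the cup within 6 mm of its floor's centre and 7 degrees of upright; both at rest and let go (value of joint buffer above 0.0025 m and z of carrier in the frame of track below 0.007 m and distance between spice_jar and cup below 0.006 m and angle between spice_jar's own z axis and vertical below 0.12 rad and linear speed of each of carrier, spice_jar below 0.01 m/s); the robot touches nothing.
It fails at once if the carrier, once its knob is less than 100 mm from the bend, is forced against the track, catch or stop (over 40 N in all) (contact force between carrier and track above 40 N and y of knob in the frame of track below 0.1 m).
It fails at once if the spice jar is tipped more than 30 degrees (angle between spice_jar's own z axis and vertical above 0.52 rad).
It fails at once if a bystander (jar, onion, lemon or tin) is moved more than 20 mm (distance of any of jar, onion, lemon, tin from where it was at the start of the episode above 0.02 m).
It also fails if it takes over 72 s, if anything falls off the work surface, if the arm or the gripper's body presses on something with over 40 N, if the wrist force passes 120 N, or if a joint passes its speed limit or range.

### The arm

A 6-joint arm with a two-finger parallel gripper is mounted at the origin on a cart in front of the work surface, level with it; the furniture and walls round the work are solid. World frame = base frame: x ahead of the robot, y to its left, z up, the work surface at z = 0. Lengths are in m, angles in rad, forces in N, time in s.
With the tool pointing down it reaches from about 0.225 to 0.875 m from the base axis. Payload 3.4 kg.
Tool frame: the origin (TCP) lies on the centre line of the jaws, within the pads' length; the fingertips stand 11 mm ahead of it and the grasp point (between the pads) lies 8 mm behind it; z points along the fingers, y is the line along which they close (so a half turn about z gives the same grasp; the last joint's range is limited). The gripper opens to 85 mm and grips with 20 to 120 N. Pads are 22 mm wide; open, the fingers measure 114 mm over their backs; the gripper's body (76 mm by 85 mm) begins 54 mm behind the grasp point. The pads swing forward as they close: fully open they stand 13 mm farther back than shut.
Start: joints at [1.211, 0.276, 1.505, -0, 1.361, -0.121], TCP at [0.136, 0.559, 0.242] pointing down, gripper open.
Joint ranges: [-2.89, 2.89], [-0.75, 2.08], [0.22, 2.7], [-1.18, 4.32], [0.11, 2.71], [-2.7, 2.7]. Speed limits (rad/s): [2.57, 2.57, 3.14, 3.14, 3.14, 3.14].

### API

Orientations are given as a unit quaternion [w, x, y, z].
In Python, from rig import manip, eyes, job gives the robot as it stands.
- The arm moves only by the tool drive_tool, never from a script. Its argument "rows" is a list of rows, each a list of 3 entries, a list of its own where there are three numbers: the turn, a rotation vector about the world's x, y, z in rad, then the shift along the world's x, y, z in cm, then the finger opening in cm, from 0 to 8.54. A call has 1 to 8 rows; each row shifts and turns the commanded pose from where the row before left it; what a row does not reach is not made up. A row lasts 1/8 s, in which the tool goes at most 62.5 mm and 10.7 degrees, less where a joint would pass 70% of its speed; a pose out of reach is approached as far as the arm can. A call is refused whole if a number of a shift passes 6.25 or a number of a turn 0.188, either way. A call with a gripper value outside its range is refused whole. The fingers move at their own pace and stop on an object; "force" is the grip in N (left out, the last holds). Time passes only in rows, so rows that do not move let the fingers close. It gives the time, the measured TCP pose, the force, the opening and the grip force at its end, in the units of the state.
- manip.get_state(): the state, without advancing time (a new reading comes with each control period).
- eyes.get_image(name): name is "side" or "top" or "wrist"; returns the picture (400x640x3 uint8, red, green, blue); there is no depth.
- eyes.get_calibration(name): a dict with "camera_matrix" (3x3 intrinsics, pixels), "k1" (the pictures are not rectified: a ray, as slopes to the right and down, at radius r is drawn at 1 + k1 r^2 times it, then the intrinsics apply), "view" (4x4, takes a point from world to camera coordinates). Camera axes: x right, y up, looking along -z (the intrinsics and any distortion apply to the point x, -y, -z); pixel columns grow to the right and rows downward; lengths in m; the calibration is good to about 2 mm. A picture is of the moment at which its call begins: read the wrist's pose just before it. get_calibration takes no time and is no camera call; for the wrist camera it gives the pose at the moment of the call.
- job.sign_off(): hands the job in; it is judged then, once.
The state is a dict: "clock": time; "qpos": joint angles; "qd": joint speeds; "effort": joint torques, N m; "position": TCP position; "ee_rot": TCP orientation; "contact_force": force on the tool from outside, world axes, zero at the start; "moment": the same for the moment, N m; "width": finger opening in m; "gripper_force": force on a finger pad.
Only numpy, scipy, OpenCV 4.12 (cv2) and the standard library are available. Lean on these libraries where they do the work, as an engineer would, in place of code of your own. Each camera call takes 0.05 s, during which the arm holds its last target. There are 200 camera calls.

## Working session

There is one attempt and no reset: what is moved stays moved. The work goes in short steps, Python scripts to look and compute and a tool call to move; the robot and the scene stay as the last step left them, time stands still between calls to the robot, and variables do not carry over. Pictures are saved under pics/ and viewed, at most 10 in all, crops included, and the job is handed in when it is done.

Besides the shell and the picture viewer there is one more tool, called after ">>>" as name([rows], argument=value, ...), one row to a line, values as JSON. drive_tool: Moves the arm, as the interface text tells. Its arguments: {"type":"object","properties":{"rows":{"type":"array"},"force":{"type":"number"}},"required":["rows"]}

```bash
mkdir -p pics; ls
cat > h.py <<'E'
import numpy as np, cv2
from rig import manip, eyes, job
def snap(n,f):
    c=eyes.get_calibration(n); im=eyes.get_image(n); cv2.imwrite(f'pics/{f}.png',im[:,:,::-1]); np.savez(f'pics/{f}.npz',K=c['camera_matrix'],k1=c['k1'],V=c['view']); return im
def load(f):
    d=np.load(f'pics/{f}.npz'); return d['K'],float(d['k1']),d['V']
def ray(f,u,v):
    K,k1,V=load(f); p=cv2.undistortPoints(np.array([[[u,v]]],float),K,np.array([k1,0,0,0.]))[0,0]
    d=V[:3,:3].T@np.array([p[0],-p[1],-1]); return -V[:3,:3].T@V[:3,3], d
def at(f,u,v,z):
    o,d=ray(f,u,v); return o+d*(z-o[2])/d[2]
def proj(f,P):
    K,k1,V=load(f); q=V[:3,:3]@np.array(P,float)+V[:3,3]; s=np.array([q[0],-q[1]])/-q[2]; s*=1+k1*(s@s); return (K@[s[0],s[1],1])[:2]
E
python3 - <<'E'
from h import *
for n in('top','side','wrist'): snap(n,n+'0')
print(manip.get_state())
for n in('top','side'): print(load(n+'0'))
E
```

```text
pics
{'clock': 0.15, 'qpos': array([ 1.21101122e+00,  2.76443598e-01,  1.50584451e+00, -2.95916607e-05,
        1.36072611e+00, -1.20996295e-01]), 'qd': array([ 0.00119064, -0.00117638, -0.00508893,  0.00082202, -0.00162571,
        0.000232  ]), 'effort': array([ 1.16957170e-03, -4.17147195e+01, -2.46030146e+01,  1.04955084e-04,
        7.78211077e-03,  1.07233220e-05]), 'position': array([0.13587685, 0.55831236, 0.24164105]), 'ee_rot': array([-1.55172448e-04,  1.19107841e-01,  9.92881069e-01, -6.93789365e-04]), 'contact_force': array([-0.12878853,  0.32474594,  0.53419111]), 'moment': array([0.02319269, 0.00311191, 0.01108157]), 'gripper_force': 0.0, 'width': 0.0851928626514927}
(array([[399.57271603,   0.        , 319.85474518],
       [  0.        , 399.57271603, 199.9576449 ],
       [  0.        ,   0.        ,   1.        ]]), -0.0710323423135775, array([[-0.01828688, -0.99958592, -0.02221642,  0.04288045],
       [ 0.98082404, -0.022247  ,  0.19362149, -0.56056729],
       [-0.19403556, -0.01824967,  0.98082473, -1.147839  ],
       [ 0.        ,  0.        ,  0.        ,  1.        ]]))
(array([[424.97819723,   0.        , 322.35818581],
       [  0.        , 424.97819723, 201.93838641],
       [  0.        ,   0.        ,   1.        ]]), -0.054082122760250484, array([[ 0.90603934, -0.42257605,  0.02285152, -0.48756869],
       [ 0.21871079,  0.51379493,  0.82956637, -0.19813801],
       [-0.36229588, -0.74662189,  0.55794036, -1.30155441],
       [ 0.        ,  0.        ,  0.        ,  1.        ]]))
```

View pics/top0.png

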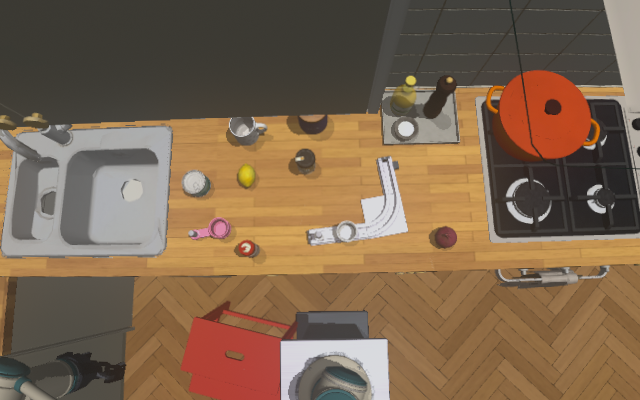

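View pics/side0.png

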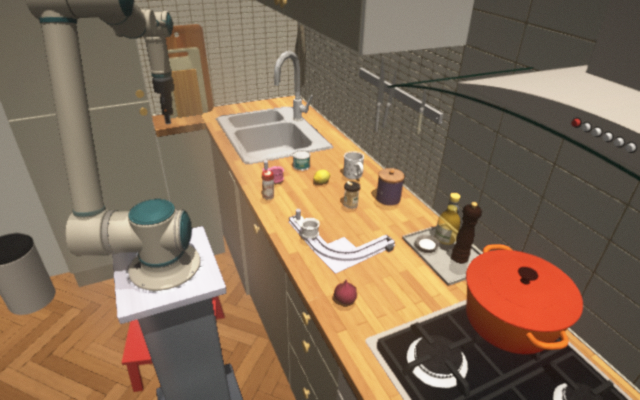

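The top view shows leg A at about (310,238)–(370,232), the bend to the right and leg B running up to about (387,160). The cup is at (345,231). The jar candidates are at (305,160) and (247,248). I'll enlarge both views.

Run:
```python
from h import *
a=cv2.imread('pics/top0.png')[130:270,170:470]; b=cv2.imread('pics/side0.png')[140:310,240:440]
cv2.imwrite('pics/c1.png',np.vstack([cv2.resize(a,None,fx=2.6,fy=2.6,interpolation=cv2.INTER_CUBIC)]))
cv2.imwrite('pics/c2.png',cv2.resize(b,None,fx=3.5,fy=3.5,interpolation=cv2.INTER_CUBIC))
```

```text
(no output)
```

View pics/c1.png

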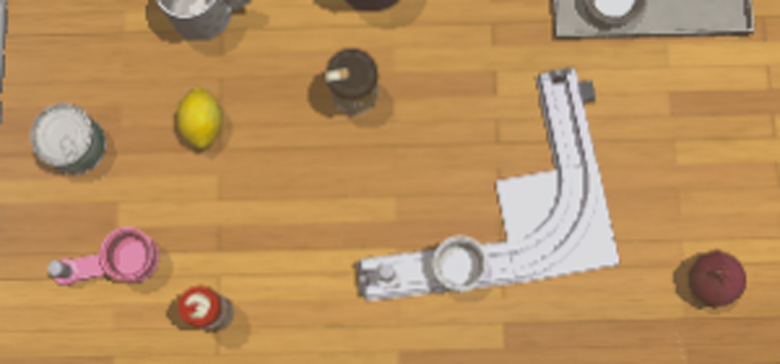

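View pics/c2.png

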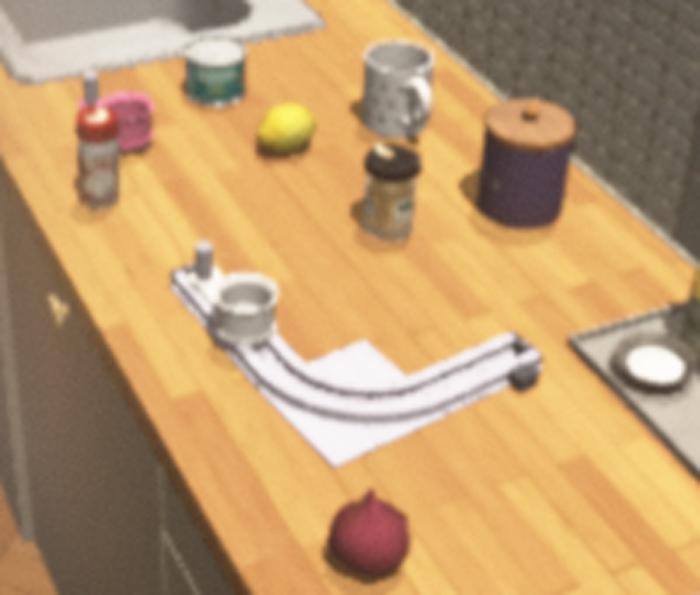

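Top crop: the red-capped spice jar is at (200,307), the knob at about (385,270), the cup rim at (460,262), and the closed end of leg A at (361,280). The end stop is at about (560,73). The black-lid jar, the pink look-alike, tin, lemon and onion are all clear of these. Now I'll convert to positions.

Run:
```python
from h import *
T=lambda x,y,z: at('top0',170+(x+.5)/2.6-.5,130+(y+.5)/2.6-.5,z)
S=lambda x,y,z: at('side0',240+(x+.5)/3.5-.5,140+(y+.5)/3.5-.5,z)
np.set_printoptions(precision=4,suppress=True)
for n,p,q,z in [('cap',(200,307),(98,123),.106),('knobtop',(386,270),(203,246),.061),('rim',(459,262),(245,294),.059),
 ('endmid',(362,281),(182,278),.017),('stopmid',(556,76),(517,346),.017),('bl',(351,74),(392,158),.086),('pinkrim',(129,255),(0,0),.059)]:
    print(n,T(*p,z),S(*q,z))
print(T(362,262,.017),T(368,299,.017),T(418,257,.017),T(418,293,.017),'B',T(541,76,.017),T(572,70,.017),T(558,165,.017),T(590,165,.017))
```

```text
cap [0.4178 0.2407 0.106 ] [0.4202 0.2307 0.106 ]
knobtop [0.4594 0.0382 0.061 ] [0.4603 0.0377 0.061 ]
rim [ 0.467  -0.0449  0.059 ] [ 0.4679 -0.0482  0.059 ]
endmid [0.4519 0.0677 0.017 ] [0.4431 0.0525 0.017 ]
stopmid [ 0.6969 -0.1722  0.017 ] [ 0.6952 -0.1748  0.017 ]
bl [0.6841 0.074  0.086 ] [0.6899 0.0757 0.086 ]
pinkrim [0.4826 0.3337 0.059 ] [0.4298 0.6551 0.059 ]
[0.4744 0.0674 0.017 ] [0.4306 0.0609 0.017 ] [0.4789 0.0012 0.017 ] [0.4365 0.0022 0.017 ] B [ 0.6973 -0.1539  0.017 ] [ 0.7041 -0.1921  0.017 ] [ 0.5859 -0.169   0.017 ] [ 0.5851 -0.2073  0.017 ]
```

>>> drive_tool([
  [[0, 0, -0.18], [3.4, -3.9, 0], 8.5],
  [[0, 0, -0.18], [3.4, -3.9, 0], 8.5],
  [[0, 0, -0.18], [3.4, -3.9, 0], 8.5],
  [[0, 0, -0.18], [3.4, -3.9, 0], 8.5],
  [[0, 0, -0.18], [3.4, -3.9, 0], 8.5],
  [[0, 0, -0.18], [3.4, -3.9, 0], 8.5],
  [[0, 0, -0.18], [3.4, -3.9, 0], 8.5],
  [[0, 0, -0.18], [3.4, -3.9, 0], 8.5],
])

```text
clock: 1.15
position: [0.4088, 0.2453, 0.2422]
ee_rot: [-0.0, 0.746, 0.666, 0.0]
contact_force: [-0.0, 0.9, -0.1]
width: 0.0853
gripper_force: 0.0
```

>>> drive_tool([
  [[0, 0, -0.17], [0.6, -0.6, 0], 8.5],
  [[0, 0, -0.17], [0.6, -0.6, 0], 8.5],
  [[0, 0, -0.17], [0, 0, 0], 8.5],
  [[0, 0, -0.17], [0, 0, 0], 8.5],
  [[0, 0, -0.17], [0, 0, 0], 8.5],
  [[0, 0, -0.17], [0, 0, 0], 8.5],
  [[0, 0, -0.17], [0, 0, 0], 8.5],
  [[0, 0, -0.15], [0, 0, 0], 8.5],
])

```text
clock: 2.15
position: [0.4198, 0.2346, 0.242]
ee_rot: [0.0, 0.998, 0.059, -0.0]
contact_force: [1.2, -0.1, 1.2]
width: 0.085
gripper_force: 0.0
```

Run:
```python
from h import *
from scipy.spatial.transform import Rotation as R
s=manip.get_state(); print(s['clock'],s['qpos'],s['position'],R.from_quat(s['ee_rot'],scalar_first=True).as_matrix(),s['contact_force'])
snap('wrist','w1'); print(load('w1')[2])
```

```text
2.15 [ 3.64881598e-01  1.34050035e-01  1.69338535e+00 -9.99517616e-05
  1.31491344e+00  1.81801390e+00] [0.41978767 0.23460744 0.2420408 ] [[ 9.93082358e-01  1.17417962e-01 -6.71891830e-04]
 [ 1.17417741e-01 -9.93082547e-01 -3.60165482e-04]
 [-7.09533946e-04  2.78781965e-04 -9.99999709e-01]] [ 1.17576876 -0.07518467  1.18231991]
[[ 1.16399039e-01 -9.93202527e-01 -6.62612777e-05  1.85569614e-01]
 [ 9.45010349e-01  1.10771653e-01 -3.07709412e-01 -3.82890176e-01]
 [ 3.05625105e-01  3.57544621e-02  9.51480380e-01 -5.15593326e-01]
 [ 0.00000000e+00  0.00000000e+00  0.00000000e+00  1.00000000e+00]]
```

View pics/w1.png

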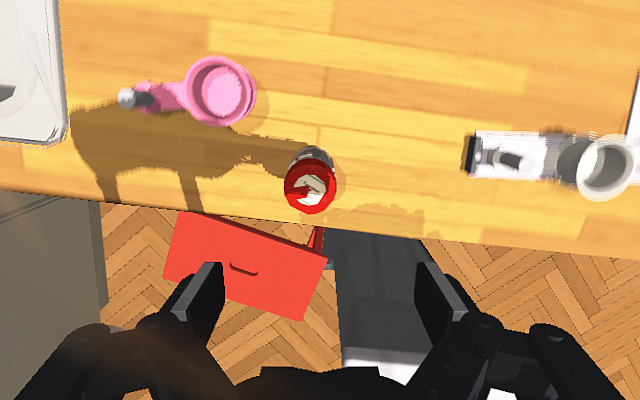

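The wrist view shows the red cap top centred at about (311,186). Leg A's closed end is at about (466,154), the cup rim at about (604,166) and the knob near (515,160).

Run:
```python
from h import *
np.set_printoptions(precision=4,suppress=True)
print(at('w1',311,187,.106), at('w1',338,187,.106)-at('w1',284,187,.106),at('w1',605,167,.059))
```

```text
[0.4231 0.2432 0.106 ] [ 0.0052 -0.0446  0.    ] [ 0.4644 -0.0426  0.059 ]
```

>>> drive_tool([
  [[0, 0, 0], [0.1, 0.4, -3.5], 8.5],
  [[0, 0, 0], [0.1, 0.4, -3.5], 8.5],
  [[0, 0, 0], [0, 0, -3.5], 8.0],
  [[0, 0, 0], [0, 0, -3.0], 7.0],
  [[0, 0, 0], [0, 0, -2.2], 6.5],
  [[0, 0, 0], [0, 0, 0], 5.5],
  [[0, 0, 0], [0, 0, 0], 4.0],
  [[0, 0, 0], [0, 0, 0], 4.0],
], force=25)

```text
clock: 3.2
position: [0.4227, 0.243, 0.0863]
ee_rot: [-0.0, 0.998, 0.062, 0.001]
contact_force: [-0.2, -0.4, -1.0]
width: 0.0438
gripper_force: 25.6
```

>>> drive_tool([
  [[0, 0, 0], [0, 0, 0], 4.0],
  [[0, 0, 0], [0, 0, 0], 4.0],
  [[0, 0, 0], [0, 0, 0.5], 4.0],
])

```text
clock: 3.58
position: [0.4217, 0.2426, 0.0904]
ee_rot: [0.0, 0.998, 0.061, -0.0]
contact_force: [-0.1, 0.3, -0.4]
width: 0.0438
gripper_force: 25.6
```

>>> drive_tool([
  [[0, 0, 0], [0, 0, 3], 4.0],
  [[0, 0, 0], [0, 0, 4], 4.0],
  [[0, 0, 0], [0.2, -4, 3], 4.0],
  [[0, 0, 0], [0.2, -5.2, 0], 4.0],
  [[0, 0, 0], [0.2, -5.2, 0], 4.0],
  [[0, 0, 0], [0.2, -5.2, 0], 4.0],
  [[0, 0, 0], [0.2, -5.2, 0], 4.0],
  [[0, 0, 0], [0.2, -4, 0], 4.0],
])

```text
clock: 4.58
position: [0.4339, -0.0473, 0.1909]
ee_rot: [0.0, 0.998, 0.061, 0.0]
contact_force: [0.1, 0.9, -0.1]
width: 0.0434
gripper_force: 26.1
```

Run:
```python
from h import *
snap('wrist','w2'); s=manip.get_state(); print(s['position'],s['width'],s['contact_force'])
```

```text
[ 0.43477261 -0.05160705  0.190899  ] 0.04368917190460253 [-0.65431764 -4.16508511 -0.35602266]
```

View pics/w2.png

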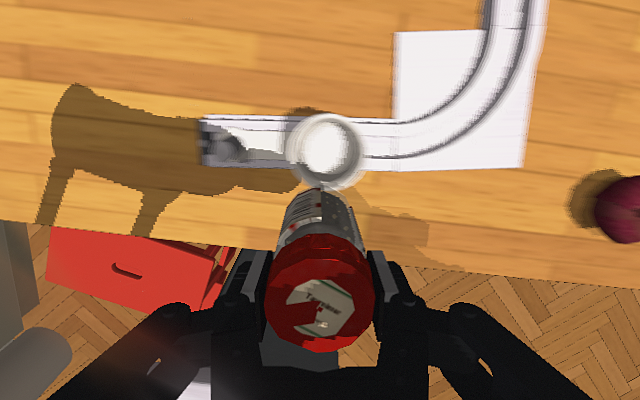

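The w2 view shows the jar gripped and the cup rim centred at about (323,151). The carrier, bend and start of leg B are visible, slightly blurred by motion. I'll take a still enlargement for the track geometry.

Run:
```python
from h import *
im=snap('wrist','w3'); s=manip.get_state(); print(s['position'],s['contact_force'])
print(at('w2',323,151,.059),proj('w3',[.467,-.045,.059]))
cv2.imwrite('pics/c3.png',cv2.resize(im[0:200,180:560,::-1],None,fx=2.1,fy=2.1,interpolation=cv2.INTER_CUBIC))
```

```text
[ 0.43462516 -0.04886781  0.19082181] [-1.65770694 -0.30930862 -0.77339652]
[ 0.46902533 -0.04470929  0.059     ] [316.50014264 153.98094416]
```

View pics/c3.png

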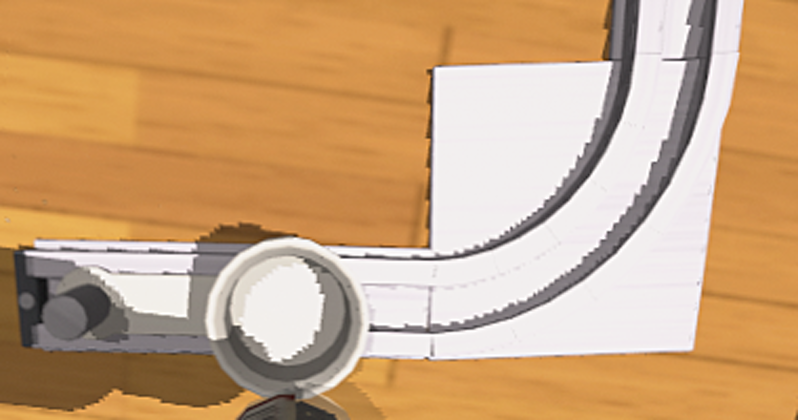

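The crop shows the knob top at about (66,318), the cup rim centred at about (287,318), and the seam between leg A and the bend at x≈431. The slot edges there are at y≈257 and 328. The leg B seam is at y≈57, with slot edges at about x=634 and 712.

Run:
```python
from h import *
np.set_printoptions(precision=4,suppress=True)
W=lambda x,y,z: at('w3',180+(x+.5)/2.1-.5,(y+.5)/2.1-.5,z)
print('cam',ray('w3',0,0)[0])
print('rim',W(287,318,.059),W(206,318,.059)-W(368,318,.059)); print('knob',W(66,318,.061))
u1,l1=W(35,243,.017),W(30,350,.017); u2,l2=W(430,248,.017),W(430,357,.017)
print('legA outer',u1,l1,u2,l2,np.linalg.norm(u2-l2),'mid',(u1+l1)/2,(u2+l2)/2, 'dirs',np.degrees(np.arctan2(*(u2-u1)[[0,1]])),np.degrees(np.arctan2(*(l2-l1)[[0,1]])))
a,b=W(431,258,.017),W(431,328,.017); print('seam slot',a,b,(a+b)/2,np.linalg.norm(a-b))
for y in(55,15):
  a,b=W(634,y,.017),W(713,y,.017);c,d=W(612,y,.017),W(741,y,.017); print('B',y,a,b,(a+b)/2,np.linalg.norm(a-b),'outer',c,d,(c+d)/2)
print('plate',W(432,68,.0),W(431,250,0),W(693,350,.017),W(720,130,.017), W(636,53,.017),W(738,58,.017))
```

```text
cam [ 0.5125 -0.0401  0.3217]
rim [ 0.4692 -0.0447  0.059 ] [-0.0072  0.0606  0.    ]
knob [0.4599 0.0376 0.061 ]
legA outer [0.4816 0.0647 0.017 ] [0.4348 0.0664 0.017 ] [ 0.4993 -0.1023  0.017 ] [ 0.4526 -0.1107  0.017 ] 0.0474556521315745 mid [0.4582 0.0655 0.017 ] [ 0.4759 -0.1065  0.017 ] dirs 173.96871877145728 174.2801043314881
seam slot [ 0.4952 -0.1035  0.017 ] [ 0.4655 -0.1088  0.017 ] [ 0.4803 -0.1061  0.017 ] 0.03022833205516807
B 55 [ 0.584  -0.1705  0.017 ] [ 0.5886 -0.2026  0.017 ] [ 0.5863 -0.1865  0.017 ] 0.03238672532709518 outer [ 0.5828 -0.1617  0.017 ] [ 0.5903 -0.2141  0.017 ] [ 0.5865 -0.1879  0.017 ]
B 15 [ 0.5982 -0.1669  0.017 ] [ 0.6027 -0.1986  0.017 ] [ 0.6005 -0.1827  0.017 ] 0.0319440470262295 outer [ 0.5969 -0.1582  0.017 ] [ 0.6044 -0.2099  0.017 ] [ 0.6007 -0.184   0.017 ]
plate [ 0.5717 -0.0938  0.    ] [ 0.4977 -0.1064  0.    ] [ 0.4701 -0.2284  0.017 ] [ 0.5615 -0.2135  0.017 ] [ 0.5849 -0.1711  0.017 ] [ 0.589  -0.2131  0.017 ]
```

Run:
```python
from h import *
np.set_printoptions(precision=4,suppress=True)
im=cv2.imread('pics/w3.png').astype(int); m=(im[:,:,2]>im[:,:,1]+50)&(im[:,:,2]>im[:,:,0]+50); m[:190]=0; m[:,:255]=0; m[:,390:]=0
n,l,st,c=cv2.connectedComponentsWithStats(m.astype(np.uint8)); i=1+np.argmax(st[1:,4]); m=l==i
rows=[(v,np.where(m[v])[0].min(),np.where(m[v])[0].max()) for v in range(st[i,1],st[i,1]+st[i,3],6)]; print(st[i],rows)
P=[.4346,-.0489,.1908]
z=P[2]+.0197
# predicted rim circle if the jar is offset by dx from the TCP
for dx in(-.004,0,.002,.004):
  q=np.array([proj('w3',[P[0]+dx+.0223*np.cos(t),P[1]+.0223*np.sin(t),z]) for t in np.linspace(0,6.28,60)]); print(dx,q.min(0),q.max(0))
```

```text
[ 264  234  117  134 7957] [(234, np.int64(308), np.int64(330)), (240, np.int64(295), np.int64(346)), (246, np.int64(285), np.int64(353)), (252, np.int64(279), np.int64(356)), (258, np.int64(275), np.int64(359)), (264, np.int64(273), np.int64(365)), (270, np.int64(272), np.int64(369)), (276, np.int64(271), np.int64(370)), (282, np.int64(270), np.int64(371)), (288, np.int64(268), np.int64(371)), (294, np.int64(266), np.int64(373)), (300, np.int64(265), np.int64(373)), (306, np.int64(264), np.int64(372)), (312, np.int64(265), np.int64(372)), (318, np.int64(267), np.int64(371)), (324, np.int64(271), np.int64(372)), (330, np.int64(274), np.int64(373)), (336, np.int64(278), np.int64(375)), (342, np.int64(291), np.int64(380)), (348, np.int64(306), np.int64(379)), (354, np.int64(342), np.int64(377)), (360, np.int64(336), np.int64(376)), (366, np.int64(340), np.int64(344))]
-0.004 [258.366  262.4253] [371.2693 357.5632]
0 [258.9814 252.8289] [373.0087 349.9402]
0.002 [259.295  247.9554] [373.8903 346.0705]
0.004 [259.6125 243.0311] [374.7799 342.1615]
```

>>> drive_tool([
  [[0, 0, 0], [1.7, 0.15, -0.5], 4.0],
  [[0, 0, 0], [1.7, 0.15, -1.0], 4.0],
  [[0, 0, 0], [0, 0, -2.0], 4.0],
  [[0, 0, 0], [0, 0, 0], 4.0],
  [[0, 0, 0], [0, 0, 0], 4.0],
])

```text
clock: 5.3
position: [0.4686, -0.0415, 0.1553]
ee_rot: [-0.0, 0.998, 0.062, -0.0]
contact_force: [0.3, -0.2, -1.4]
width: 0.0438
gripper_force: 26.2
```

Run:
```python
from h import *
im=snap('wrist','w4'); s=manip.get_state(); print(s['position'],s['contact_force'])
cv2.imwrite('pics/c4.png',cv2.resize(im[100:400,220:470,::-1],None,fx=2,fy=2,interpolation=cv2.INTER_CUBIC))
```

```text
[ 0.46874124 -0.04173333  0.15565651] [-0.46395712  0.35092383 -1.77545999]
```

View pics/c4.png

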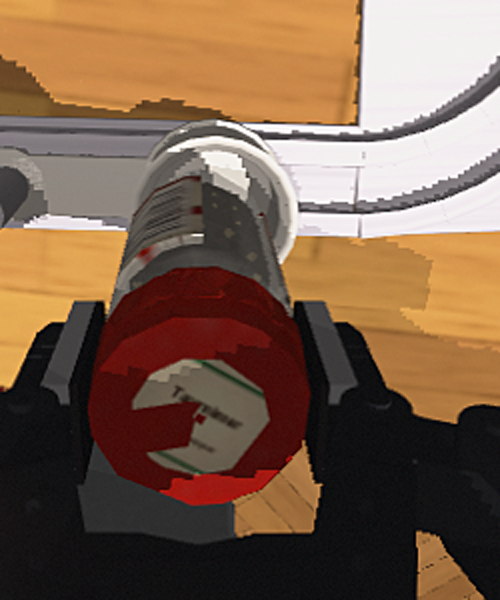

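The jar base sits over the cup, slightly left of its centre (rim spans about x=147–298 in the crop). I'll shift −4 mm in y and lower.

>>> drive_tool([
  [[0, 0, 0], [0.05, -0.4, 0], 4.0],
  [[0, 0, 0], [0, 0, 0], 4.0],
  [[0, 0, 0], [0, 0, -1.0], 4.0],
  [[0, 0, 0], [0, 0, -0.8], 4.0],
  [[0, 0, 0], [0, 0, -0.6], 4.0],
  [[0, 0, 0], [0, 0, -0.6], 4.0],
  [[0, 0, 0], [0, 0, -0.4], 4.0],
  [[0, 0, 0], [0, 0, 0], 4.0],
])

```text
clock: 6.35
position: [0.4684, -0.0462, 0.121]
ee_rot: [-0.0, 0.998, 0.061, -0.0]
contact_force: [0.3, 0.5, -1.6]
width: 0.0438
gripper_force: 26.2
```

>>> drive_tool([
  [[0, 0, 0], [0, 0, -0.3], 4.0],
  [[0, 0, 0], [0, 0, -0.2], 4.0],
  [[0, 0, 0], [0, 0, 0], 4.0],
])

```text
clock: 6.72
position: [0.4684, -0.0463, 0.1162]
ee_rot: [0.0, 0.998, 0.061, -0.0]
contact_force: [-0.1, 0.3, -1.5]
width: 0.0437
gripper_force: 26.2
```

>>> drive_tool([
  [[0, 0, 0], [0, 0, -0.2], 4.0],
  [[0, 0, 0], [0, 0, -0.1], 4.0],
  [[0, 0, 0], [0, 0, 0], 4.0],
])

```text
clock: 7.1
position: [0.4685, -0.0463, 0.1133]
ee_rot: [0.0, 0.998, 0.061, -0.0]
contact_force: [-0.0, -0.8, -1.3]
width: 0.0439
gripper_force: 26.2
```

>>> drive_tool([
  [[0, 0, 0], [0, 0, -0.1], 4.0],
  [[0, 0, 0], [0, 0, 0], 4.0],
])

```text
clock: 7.35
position: [0.4685, -0.0462, 0.1123]
ee_rot: [0.0, 0.998, 0.061, -0.0]
contact_force: [0.7, 0.2, -1.2]
width: 0.0438
gripper_force: 26.2
```

>>> drive_tool([
  [[0, 0, 0], [0, 0, -0.1], 4.0],
  [[0, 0, 0], [0, 0, 0], 4.0],
])

```text
clock: 7.6
position: [0.4687, -0.0463, 0.1115]
ee_rot: [0.0, 0.998, 0.061, 0.0]
contact_force: [-0.3, 0.5, 0.5]
width: 0.0437
gripper_force: 26.4
```

>>> drive_tool([
  [[0, 0, 0], [0, 0, -0.1], 4.0],
  [[0, 0, 0], [0, 0, 0], 4.0],
])

```text
clock: 7.85
position: [0.4693, -0.0464, 0.1113]
ee_rot: [0.0, 0.998, 0.061, 0.001]
contact_force: [0.8, 0.6, 6.5]
width: 0.0435
gripper_force: 26.9
```

>>> drive_tool([
  [[0, 0, 0], [0, 0, 0.1], 4.0],
  [[0, 0, 0], [0, 0, 0], 4.8],
  [[0, 0, 0], [0, 0, 0], 5.6],
  [[0, 0, 0], [0, 0, 0], 6.8],
  [[0, 0, 0], [0, 0, 0], 8.0],
  [[0, 0, 0], [0, 0, 0], 8.0],
  [[0, 0, 0], [0, 0, 2.5], 8.0],
  [[0, 0, 0], [0, 0, 4.5], 8.0],
])

```text
clock: 8.85
position: [0.4672, -0.046, 0.1806]
ee_rot: [-0.001, 0.998, 0.061, -0.002]
contact_force: [1.5, 0.8, 0.2]
width: 0.0804
gripper_force: 0.0
```

>>> drive_tool([
  [[0, 0, 0], [-0.4, 4.0, 2.5], 7.0],
  [[0, 0, 0], [-0.4, 4.4, 0], 6.0],
  [[0, 0, 0], [0, 0, 0], 5.5],
  [[0, 0, 0], [0, 0, 0], 5.0],
])

```text
clock: 9.35
position: [0.4604, 0.0375, 0.2062]
ee_rot: [0.0, 0.998, 0.062, -0.0]
contact_force: [0.5, -0.6, -0.2]
width: 0.0503
gripper_force: 0.0
```

Run:
```python
from h import *
im=snap('wrist','w5'); s=manip.get_state(); print(s['clock'],s['position'],s['contact_force'],s['width'])
cv2.imwrite('pics/c5.png',im[:,:,::-1])
for P in ([.4599,.0376,.061],[.4688,-.0455,.132],[.4688,-.0455,.059]): print(proj('w5',P))
```

```text
9.4 [0.46050645 0.03710121 0.20608837] [ 0.03977122  0.2067994  -0.41048339] 0.04990758017836322
[320.48149696 189.56362897]
[446.91080518 221.07911167]
[416.43249719 190.41763213]
```

View pics/c5.png

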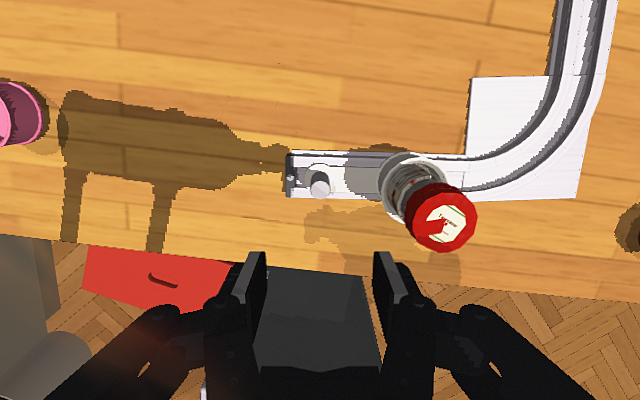

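The jar stands upright in the cup: the cap at (445,221) matches the prediction. The knob at (320,189) is also where I computed it. Next I'll straddle the knob with the fingers along the travel line, tilted slightly so the rear fingertip pushes low.

>>> drive_tool([
  [[-0.07, -0.007, 0], [0, 0, -3], 5.0],
  [[0, 0, 0], [0, 0, -4], 5.0],
  [[0, 0, 0], [0, 0, -4], 5.0],
  [[0, 0, 0], [0, 0, -3], 5.0],
  [[0, 0, 0], [0, 0, -1.6], 5.0],
  [[0, 0, 0], [0, 0, -1.0], 5.0],
  [[0, 0, 0], [0, 0, 0], 4.0],
  [[0, 0, 0], [0, 0, 0], 3.2],
], force=60)

```text
clock: 10.4
position: [0.4612, 0.0374, 0.0409]
ee_rot: [0.035, 0.998, 0.061, 0.002]
contact_force: [0.0, -0.5, -0.5]
width: 0.032
gripper_force: 0.0
```

>>> drive_tool([
  [[0, 0, 0], [0, 0, 0], 3.0],
  [[0, 0, 0], [0.03, -0.25, 0], 3.0],
  [[0, 0, 0], [0.03, -0.25, 0], 3.0],
  [[0, 0, 0], [0, 0, 0], 3.0],
])

```text
clock: 10.9
position: [0.4612, 0.0325, 0.0405]
ee_rot: [0.035, 0.998, 0.061, 0.001]
contact_force: [0.0, 0.6, 0.1]
width: 0.0301
gripper_force: 0.0
```

>>> drive_tool([
  [[0, 0, 0], [0.02, -0.2, 0], 3.0],
  [[0, 0, 0], [0.02, -0.2, 0], 3.0],
  [[0, 0, 0], [0.02, -0.2, 0], 3.0],
  [[0, 0, 0], [0.02, -0.2, 0], 3.0],
  [[0, 0, 0], [0.02, -0.2, 0], 3.0],
])

```text
clock: 11.52
position: [0.4621, 0.0226, 0.0403]
ee_rot: [0.035, 0.997, 0.061, 0.001]
contact_force: [-1.2, 1.8, 0.7]
width: 0.0302
gripper_force: 0.7
```

>>> drive_tool([
  [[0, 0, 0], [0.02, -0.2, 0], 3.0],
  [[0, 0, 0], [0.03, -0.3, 0], 3.0],
  [[0, 0, 0], [0.03, -0.3, 0], 3.0],
  [[0, 0, 0], [0.03, -0.3, 0], 3.0],
  [[0, 0, 0], [0.03, -0.3, 0], 3.0],
])

```text
clock: 12.15
position: [0.4635, 0.0085, 0.0403]
ee_rot: [0.035, 0.997, 0.061, 0.001]
contact_force: [0.3, 1.1, 0.5]
width: 0.0298
gripper_force: 0.7
```

```bash
cat > plan.py <<'E'
import numpy as np
from scipy.optimize import brentq
O=np.array([.477,-.1065]); A=np.radians(6.0)
def rot(a): return np.array([[np.cos(a),-np.sin(a)],[np.sin(a),np.cos(a)]])
def path(l,sw):   # l: centre-line length from leg A/bend seam -> world xy, tangent angle (world)
    if l<0: a=A-np.pi/2; return O+l*np.array([np.cos(a),np.sin(a)]),a
    b=A+sw; L=.1*np.pi/2
    if l<L: q=l/.1; p=np.array([.1-.1*np.cos(q),-.1*np.sin(q)]); return O+rot(b)@p,b-np.pi/2+q
    return O+rot(b)@np.array([.1+l-L,-.1]),b
def tool(l,sw,off=.0052):
    p,t=path(l,sw); m=brentq(lambda m:np.linalg.norm(path(m,sw)[0]-p)-.084,l+.07,l+.1)
    c=path(m,sw)[0]-p; ch=np.arctan2(c[1],c[0]); y=t+.5*(ch-t)
    return np.r_[p+off*np.array([np.cos(y),np.sin(y)]),y],t,ch
def rows(l0,steps,sw,off=.0052):
    T,_,_=tool(l0,sw,off); l=l0
    for d in steps:
        l+=d/1000; N,t,ch=tool(l,sw,off); D=N-T; print('%.0f: yaw %+.3f  shift %+.2f %+.2f cm | tool %.4f %.4f %.1f  t %.1f ch %.1f'%(l*1000,D[2],D[0]*100,D[1]*100,N[0],N[1],*np.degrees([N[2],t,ch]))); T=N
if __name__=='__main__':
    sw=np.radians(3)
    rows(-.121,[4]*8+[4]*64,sw)
    print('home l',.1*np.pi/2+.012)
E
python3 plan.py
```

```text
-117: yaw +0.000  shift +0.04 -0.40 cm | tool 0.4653 0.0047 -84.0  t -84.0 ch -84.0
-113: yaw +0.000  shift +0.04 -0.40 cm | tool 0.4657 0.0007 -84.0  t -84.0 ch -84.0
-109: yaw +0.000  shift +0.04 -0.40 cm | tool 0.4661 -0.0033 -84.0  t -84.0 ch -84.0
-105: yaw +0.000  shift +0.04 -0.40 cm | tool 0.4666 -0.0072 -84.0  t -84.0 ch -84.0
-101: yaw +0.000  shift +0.04 -0.40 cm | tool 0.4670 -0.0112 -84.0  t -84.0 ch -84.0
-97: yaw +0.000  shift +0.04 -0.40 cm | tool 0.4674 -0.0152 -84.0  t -84.0 ch -84.0
-93: yaw +0.000  shift +0.04 -0.40 cm | tool 0.4678 -0.0192 -84.0  t -84.0 ch -84.0
-89: yaw +0.000  shift +0.04 -0.40 cm | tool 0.4682 -0.0232 -84.0  t -84.0 ch -84.0
-85: yaw +0.000  shift +0.04 -0.40 cm | tool 0.4687 -0.0271 -84.0  t -84.0 ch -84.0
-81: yaw +0.001  shift +0.04 -0.40 cm | tool 0.4691 -0.0311 -83.9  t -84.0 ch -83.9
-77: yaw +0.002  shift +0.04 -0.40 cm | tool 0.4695 -0.0351 -83.8  t -84.0 ch -83.6
-73: yaw +0.003  shift +0.04 -0.40 cm | tool 0.4699 -0.0391 -83.6  t -84.0 ch -83.2
-69: yaw +0.004  shift +0.04 -0.40 cm | tool 0.4704 -0.0430 -83.3  t -84.0 ch -82.7
-65: 
[... 4165 characters left out ...]
0.02 cm | tool 0.5746 -0.1905 1.8  t -3.7 ch 7.3
139: yaw +0.025  shift +0.40 -0.00 cm | tool 0.5786 -0.1905 3.3  t -1.4 ch 7.9
143: yaw +0.024  shift +0.40 +0.01 cm | tool 0.5826 -0.1904 4.6  t 0.9 ch 8.3
147: yaw +0.023  shift +0.40 +0.03 cm | tool 0.5866 -0.1902 5.9  t 3.2 ch 8.7
151: yaw +0.022  shift +0.40 +0.04 cm | tool 0.5905 -0.1897 7.2  t 5.5 ch 8.9
155: yaw +0.021  shift +0.40 +0.06 cm | tool 0.5945 -0.1892 8.4  t 7.8 ch 9.0
159: yaw +0.011  shift +0.39 +0.07 cm | tool 0.5984 -0.1885 9.0  t 9.0 ch 9.0
163: yaw +0.000  shift +0.40 +0.06 cm | tool 0.6024 -0.1879 9.0  t 9.0 ch 9.0
167: yaw -0.000  shift +0.40 +0.06 cm | tool 0.6063 -0.1873 9.0  t 9.0 ch 9.0
home l 0.16907963267948967
```

>>> drive_tool([
  [[0, 0, 0], [0.04, -0.4, 0], 3.0],
  [[0, 0, 0], [0.04, -0.4, 0], 3.0],
  [[0, 0, 0], [0.04, -0.4, 0], 3.0],
  [[0, 0, 0], [0.04, -0.4, 0], 3.0],
  [[0, 0, 0], [0.04, -0.4, 0], 3.0],
  [[0, 0, 0], [0.04, -0.4, 0], 3.0],
  [[0, 0, 0], [0.04, -0.4, 0], 3.0],
])

```text
clock: 13.02
position: [0.4663, -0.0196, 0.0403]
ee_rot: [0.035, 0.997, 0.061, 0.001]
contact_force: [0.2, 0.9, 0.2]
width: 0.0301
gripper_force: 0.8
```

>>> drive_tool([
  [[0, 0, 0], [0.05, -0.4, 0], 3.0],
  [[0, 0, 0], [0.05, -0.4, 0], 3.0],
  [[0, 0, 0.001], [0.05, -0.4, 0], 3.0],
  [[0, 0, 0.002], [0.05, -0.4, 0], 3.0],
  [[0, 0, 0.003], [0.05, -0.4, 0], 3.0],
  [[0, 0, 0.004], [0.05, -0.4, 0], 3.0],
])

```text
clock: 13.78
position: [0.4693, -0.0436, 0.0403]
ee_rot: [0.035, 0.997, 0.066, 0.001]
contact_force: [-0.7, 1.5, -0.2]
width: 0.0298
gripper_force: 0.8
```

>>> drive_tool([
  [[0, 0, 0.005], [0.05, -0.4, 0], 3.0],
  [[0, 0, 0.006], [0.05, -0.4, 0], 3.0],
  [[0, 0, 0.007], [0.05, -0.4, 0], 3.0],
  [[0, 0, 0.008], [0.05, -0.4, 0], 3.0],
  [[0, 0, 0.009], [0.05, -0.4, 0], 3.0],
])

```text
clock: 14.4
position: [0.4718, -0.0635, 0.0403]
ee_rot: [0.035, 0.996, 0.084, 0.002]
contact_force: [0.6, 2.0, 0.2]
width: 0.0297
gripper_force: 0.9
```

>>> drive_tool([
  [[0, 0, 0.01], [0.05, -0.4, 0], 3.0],
  [[0, 0, 0.012], [0.05, -0.4, 0], 3.0],
  [[0, 0, 0.013], [0.05, -0.4, 0], 3.0],
  [[0, 0, 0.014], [0.05, -0.4, 0], 3.0],
  [[0, 0, 0.015], [0.05, -0.4, 0], 3.0],
  [[0, 0, 0.016], [0.05, -0.4, 0], 3.0],
])

```text
clock: 15.15
position: [0.4743, -0.0873, 0.0402]
ee_rot: [0.035, 0.992, 0.124, 0.003]
contact_force: [-1.5, 3.4, 2.4]
width: 0.0299
gripper_force: 1.6
```

>>> drive_tool([
  [[0, 0, 0.016], [0.05, -0.4, 0], 3.0],
  [[0, 0, 0.017], [0.05, -0.4, 0], 3.0],
  [[0, 0, 0.018], [0.05, -0.4, 0], 3.0],
  [[0, 0, 0.019], [0.05, -0.39, 0], 3.0],
  [[0, 0, 0.02], [0.05, -0.39, 0], 3.0],
])

```text
clock: 15.78
position: [0.4769, -0.1073, 0.0401]
ee_rot: [0.035, 0.985, 0.169, 0.005]
contact_force: [-2.6, 3.3, 0.7]
width: 0.0299
gripper_force: 1.7
```

>>> drive_tool([
  [[0, 0, 0.025], [0.05, -0.39, 0], 3.0],
  [[0, 0, 0.045], [0.08, -0.38, 0], 3.0],
  [[0, 0, 0.045], [0.1, -0.38, 0], 3.0],
  [[0, 0, 0.04], [0.12, -0.38, 0], 3.0],
  [[0, 0, 0.04], [0.13, -0.37, 0], 3.0],
])

```text
clock: 16.4
position: [0.4815, -0.1264, 0.0401]
ee_rot: [0.034, 0.964, 0.264, 0.008]
contact_force: [-3.2, 3.6, 1.0]
width: 0.0297
gripper_force: 2.0
```

>>> drive_tool([
  [[0, 0, 0.04], [0.15, -0.37, 0], 3.0],
  [[0, 0, 0.04], [0.16, -0.36, 0], 3.0],
  [[0, 0, 0.04], [0.18, -0.36, 0], 3.0],
  [[0, 0, 0.04], [0.19, -0.35, 0], 3.0],
  [[0, 0, 0.04], [0.2, -0.34, 0], 3.0],
])

```text
clock: 17.02
position: [0.49, -0.1443, 0.04]
ee_rot: [0.033, 0.933, 0.359, 0.011]
contact_force: [-4.7, 2.1, 1.2]
width: 0.0301
gripper_force: 2.0
```

>>> drive_tool([
  [[0, 0, 0.04], [0.21, -0.34, 0], 3.0],
  [[0, 0, 0.04], [0.22, -0.33, 0], 3.0],
  [[0, 0, 0.04], [0.23, -0.32, 0], 3.0],
  [[0, 0, 0.04], [0.24, -0.31, 0], 3.0],
  [[0, 0, 0.04], [0.25, -0.3, 0], 3.0],
])

```text
clock: 17.65
position: [0.5023, -0.1608, 0.0402]
ee_rot: [0.032, 0.892, 0.451, 0.015]
contact_force: [-3.3, 0.8, 1.1]
width: 0.0298
gripper_force: 1.3
```

>>> drive_tool([
  [[0, 0, 0.04], [0.26, -0.29, 0], 3.0],
  [[0, 0, 0.04], [0.27, -0.29, 0], 3.0],
  [[0, 0, 0.04], [0.28, -0.28, 0], 3.0],
  [[0, 0, 0.04], [0.29, -0.27, 0], 3.0],
  [[0, 0, 0.04], [0.3, -0.26, 0], 3.0],
])

```text
clock: 18.27
position: [0.517, -0.175, 0.0404]
ee_rot: [0.031, 0.843, 0.537, 0.018]
contact_force: [-2.3, 0.3, 0.1]
width: 0.0297
gripper_force: 1.1
```

>>> drive_tool([
  [[0, 0, 0.04], [0.31, -0.24, 0], 3.0],
  [[0, 0, 0.04], [0.32, -0.22, 0], 3.0],
  [[0, 0, 0.038], [0.33, -0.21, 0], 3.0],
  [[0, 0, 0.037], [0.34, -0.2, 0], 3.0],
  [[0, 0, 0.036], [0.34, -0.18, 0], 3.0],
])

```text
clock: 18.9
position: [0.5338, -0.1859, 0.0405]
ee_rot: [0.03, 0.787, 0.615, 0.021]
contact_force: [-1.2, -0.2, 0.0]
width: 0.0298
gripper_force: 0.7
```

>>> drive_tool([
  [[0, 0, 0.036], [0.35, -0.17, 0], 3.0],
  [[0, 0, 0.035], [0.36, -0.16, 0], 3.0],
  [[0, 0, 0.034], [0.37, -0.14, 0], 3.0],
  [[0, 0, 0.033], [0.37, -0.13, 0], 3.0],
])

```text
clock: 19.4
position: [0.5479, -0.1911, 0.0404]
ee_rot: [0.027, 0.743, 0.668, 0.023]
contact_force: [-1.4, -0.1, 0.4]
width: 0.0301
gripper_force: 0.7
```

>>> drive_tool([
  [[0, 0, 0.032], [0.38, -0.06, 0], 3.0],
  [[0, 0, 0.031], [0.38, -0.05, 0], 3.0],
  [[0, 0, 0.03], [0.39, -0.04, 0], 3.0],
  [[0, 0, 0.029], [0.39, -0.02, 0], 3.0],
])

```text
clock: 19.9
position: [0.5631, -0.192, 0.0403]
ee_rot: [0.025, 0.701, 0.712, 0.025]
contact_force: [-1.2, 0.2, 0.0]
width: 0.0298
gripper_force: 0.6
```

>>> drive_tool([
  [[0, 0, 0.028], [0.39, -0.01, 0], 3.0],
  [[0, 0, 0.028], [0.4, 0.0, 0], 3.0],
  [[0, 0, 0.027], [0.4, 0.0, 0], 3.0],
])

```text
clock: 20.27
position: [0.5749, -0.1921, 0.0403]
ee_rot: [0.024, 0.671, 0.74, 0.026]
contact_force: [-1.3, -0.3, -0.4]
width: 0.0299
gripper_force: 0.6
```

>>> drive_tool([
  [[0, 0, 0.026], [0.3, 0.0, 0], 3.0],
  [[0, 0, 0.025], [0.3, 0.01, 0], 3.0],
  [[0, 0, 0.02], [0.2, 0.01, 0], 3.0],
  [[0, 0, 0.015], [0.2, 0.01, 0], 3.0],
])

```text
clock: 20.78
position: [0.5847, -0.1918, 0.0403]
ee_rot: [0.023, 0.639, 0.768, 0.027]
contact_force: [-1.6, -0.7, -1.4]
width: 0.03
gripper_force: 0.6
```

>>> drive_tool([
  [[0, 0, 0.012], [0.15, 0.01, 0], 3.0],
  [[0, 0, 0.012], [0.15, 0.02, 0], 3.0],
  [[0, 0, 0.01], [0.15, 0.02, 0], 3.0],
])

```text
clock: 21.15
position: [0.5888, -0.1912, 0.0402]
ee_rot: [0.022, 0.626, 0.779, 0.027]
contact_force: [-2.5, -0.5, 0.2]
width: 0.03
gripper_force: 0.8
```

>>> drive_tool([
  [[0, 0, -0.015], [0.15, 0.02, 0], 3.0],
  [[0, 0, -0.015], [0.15, 0.02, 0], 3.0],
])

```text
clock: 21.4
position: [0.5914, -0.1908, 0.0402]
ee_rot: [0.022, 0.638, 0.769, 0.026]
contact_force: [-4.2, -0.9, 0.7]
width: 0.0299
gripper_force: 2.0
```

>>> drive_tool([
  [[0, 0, -0.015], [0.15, 0.02, 0], 3.0],
  [[0, 0, -0.01], [0.1, 0.02, 0], 3.0],
])

```text
clock: 21.65
position: [0.5945, -0.1904, 0.0402]
ee_rot: [0.023, 0.648, 0.761, 0.026]
contact_force: [-4.0, -1.1, -0.4]
width: 0.0298
gripper_force: 1.6
```

>>> drive_tool([
  [[0, 0, 0], [0.1, 0.02, 0], 3.0],
  [[0, 0, 0], [0.1, 0.02, 0], 3.0],
])

```text
clock: 21.9
position: [0.597, -0.1901, 0.0404]
ee_rot: [0.024, 0.648, 0.761, 0.026]
contact_force: [-3.2, -0.1, -1.0]
width: 0.0299
gripper_force: 1.5
```

>>> drive_tool([
  [[0, 0, 0], [0.1, 0.02, 0], 3.0],
  [[0, 0, 0], [0.1, 0.02, 0], 3.0],
])

```text
clock: 22.15
position: [0.5983, -0.1896, 0.0402]
ee_rot: [0.023, 0.648, 0.761, 0.026]
contact_force: [-4.0, -1.2, 1.3]
width: 0.0301
gripper_force: 1.9
```

>>> drive_tool([
  [[0, 0, 0], [0.1, 0.015, 0], 3.0],
  [[0, 0, 0], [0.1, 0.015, 0], 3.0],
])

```text
clock: 22.4
position: [0.6008, -0.1894, 0.0403]
ee_rot: [0.023, 0.648, 0.761, 0.026]
contact_force: [-2.3, 0.8, -0.7]
width: 0.0298
gripper_force: 1.6
```

>>> drive_tool([
  [[0, 0, 0], [0.1, 0.015, 0], 3.0],
  [[0, 0, 0], [0.1, 0.015, 0], 3.0],
])

```text
clock: 22.65
position: [0.6029, -0.1891, 0.0404]
ee_rot: [0.024, 0.648, 0.761, 0.026]
contact_force: [-2.3, -0.9, 0.2]
width: 0.0299
gripper_force: 1.4
```

>>> drive_tool([
  [[0, 0, 0], [0.1, 0.015, 0], 3.0],
  [[0, 0, 0], [0.05, 0.01, 0], 3.0],
])

```text
clock: 22.9
position: [0.6046, -0.1889, 0.0404]
ee_rot: [0.024, 0.648, 0.761, 0.026]
contact_force: [-0.8, -1.5, 0.3]
width: 0.0299
gripper_force: 1.0
```

>>> drive_tool([
  [[0, 0, 0], [0.08, 0.012, 0], 3.0],
  [[0, 0, 0], [0.08, 0.012, 0], 3.0],
])

```text
clock: 23.15
position: [0.6057, -0.1886, 0.0404]
ee_rot: [0.023, 0.648, 0.761, 0.026]
contact_force: [-3.9, -0.3, 0.2]
width: 0.0303
gripper_force: 1.5
```

>>> drive_tool([
  [[0, 0, 0], [0.08, 0.012, 0], 3.0],
  [[0, 0, 0], [0.08, 0.012, 0], 3.0],
])

```text
clock: 23.4
position: [0.606, -0.1882, 0.04]
ee_rot: [0.022, 0.647, 0.761, 0.025]
contact_force: [-7.0, -1.1, 0.3]
width: 0.0301
gripper_force: 3.0
```

>>> drive_tool([
  [[0, 0, 0], [0.06, 0.01, 0], 3.0],
  [[0, 0, 0], [0.06, 0.01, 0], 3.0],
])

```text
clock: 23.65
position: [0.6061, -0.188, 0.0399]
ee_rot: [0.021, 0.647, 0.762, 0.025]
contact_force: [-9.0, -1.9, 2.9]
width: 0.0299
gripper_force: 4.0
```

>>> drive_tool([
  [[0, 0, 0], [0.05, 0.01, 0], 3.0],
  [[0, 0, 0], [0, 0, 0], 3.0],
])

```text
clock: 23.9
position: [0.6061, -0.188, 0.0398]
ee_rot: [0.021, 0.647, 0.762, 0.025]
contact_force: [-7.0, -1.5, 3.1]
width: 0.0304
gripper_force: 4.2
```

>>> drive_tool([
  [[0, 0, 0], [-0.2, -0.03, 0], 3.0],
  [[0, 0, 0], [-0.3, -0.05, 0], 3.0],
  [[0, 0, 0], [-0.3, -0.05, 0], 3.5],
  [[0, 0, 0], [0, 0, 0], 4.0],
])

```text
clock: 24.4
position: [0.6017, -0.1895, 0.0407]
ee_rot: [0.024, 0.648, 0.761, 0.027]
contact_force: [-0.7, -0.2, 0.3]
width: 0.0397
gripper_force: 0.0
```

>>> drive_tool([
  [[0, 0, 0], [0, 0, 0.5], 4.6],
  [[0, 0, 0], [0, 0, 1.5], 4.6],
  [[0, 0, 0], [0, 0, 2.5], 4.6],
  [[0, 0, 0], [-0.3, 0, 4], 4.6],
  [[0, 0, 0], [-0.3, 0, 4], 4.6],
  [[0, 0, 0], [0, 0, 4], 4.6],
  [[0, 0, 0], [0, 0, 0], 4.6],
  [[0, 0, 0], [0, 0, 0], 4.6],
])

```text
clock: 25.4
position: [0.5947, -0.1892, 0.2057]
ee_rot: [0.024, 0.648, 0.761, 0.026]
contact_force: [-0.1, 0.4, 0.1]
width: 0.046
gripper_force: 0.0
```

Run:
```python
from h import *
im=snap('wrist','w6'); s=manip.get_state(); print(s['clock'],s['position'],s['contact_force'])
t=snap('top','t6'); sd=snap('side','s6')
a=cv2.resize(im[:,:,::-1],(480,300)); b=cv2.resize(t[120:260,340:440,::-1],(214,300),interpolation=cv2.INTER_CUBIC)
c=cv2.resize(sd[190:280,300:430,::-1],(433,300),interpolation=cv2.INTER_CUBIC)
w=cv2.resize(im[0:260,150:450,::-1],(346,300),interpolation=cv2.INTER_CUBIC)
cv2.imwrite('pics/m6.png',np.vstack([np.hstack([a,b,np.zeros((300,86,3),np.uint8)]),np.hstack([c,w])[:, :780]]))
for n,P in(('knob .601',[.6010,-.1888,.061]),('stop .700',[.700,-.1725,.017]),('cup +84',[.684,-.1757,.132])): print(n,*[proj(f,P).round(1) for f in('w6','t6','s6')])
```

```text
25.45 [ 0.59435545 -0.18898651  0.20468953] [ 0.23826162 -0.31629819 -1.36592044]Traceback (most recent call last):
  File "<stdin>", line 7, in <module>
    return _nx.concatenate(arrs, 0, dtype=dtype, casting=casting)
           ~~~~~~~~~~~~~~~^^^^^^^^^^^^^^^^^^^^^^^^^^^^^^^^^^^^^^^
ValueError: all the input array dimensions except for the concatenation axis must match exactly, but along dimension 1, the array at index 0 has size 780 and the array at index 1 has size 779
```

Run:
```python
from h import *
im=cv2.imread('pics/w6.png'); t=cv2.imread('pics/t6.png'); sd=cv2.imread('pics/s6.png')
a=cv2.resize(im,(480,300)); b=cv2.resize(t[130:250,340:440],(250,300),interpolation=cv2.INTER_CUBIC)
c=cv2.resize(sd[200:275,310:410],(400,300),interpolation=cv2.INTER_CUBIC)
w=cv2.resize(im[60:300,60:320],(325,300),interpolation=cv2.INTER_CUBIC)
o=np.zeros((600,740,3),np.uint8); o[:300,:480]=a;o[:300,480:730]=b;o[300:,:400]=c;o[300:,400:725]=w; cv2.imwrite('pics/m6.png',o)
for n,P in(('knob .601',[.6010,-.1888,.061]),('stop .700',[.700,-.1725,.017]),('cup +84',[.684,-.1757,.132])): print(n,*[proj(f,P).round(1) for f in('w6','t6','s6')])
```

```text
knob .601 [314.7 191.2] [392.6 185.1] [366.  237.7]
stop .700 [411.4 176.7] [383.6 158. ] [388.2 237.7]
cup +84 [444.2 218.6] [390.3 151.5] [388.5 211.2]
```

View pics/m6.png

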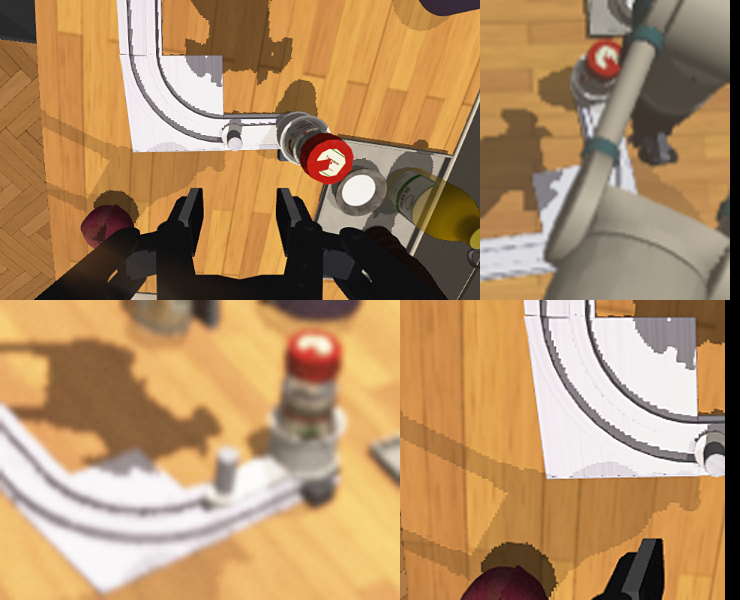

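The wrist and side views show the jar upright in the cup, with the carrier up by the end stop. The knob at about (313,190) in w6 is within a pixel or two of the prediction for home. To rule out a wedge, I'll touch the knob again gently and see whether it stops at the same place.

>>> drive_tool([
  [[0, 0, 0], [0, 0, -4], 4.6],
  [[0, 0, 0], [0.3, 0, -4], 4.6],
  [[0, 0, 0], [0.3, 0, -4], 4.6],
  [[0, 0, 0], [0, 0, -2.5], 4.6],
  [[0, 0, 0], [0, 0, -1.5], 4.6],
  [[0, 0, 0], [0, 0, -0.5], 4.6],
  [[0, 0, 0], [0, 0, 0], 3.6],
  [[0, 0, 0], [0, 0, 0], 3.0],
])

```text
clock: 26.55
position: [0.6017, -0.1897, 0.0414]
ee_rot: [0.024, 0.648, 0.761, 0.027]
contact_force: [-0.5, 1.0, 0.2]
width: 0.0302
gripper_force: 0.0
```

>>> drive_tool([
  [[0, 0, 0], [0.15, 0.02, 0], 3.0],
  [[0, 0, 0], [0.15, 0.02, 0], 3.0],
  [[0, 0, 0], [0, 0, 0], 3.0],
])

```text
clock: 26.92
position: [0.6043, -0.189, 0.0406]
ee_rot: [0.024, 0.648, 0.761, 0.026]
contact_force: [-0.3, -0.6, 1.2]
width: 0.03
gripper_force: 0.0
```

>>> drive_tool([
  [[0, 0, 0], [0.1, 0.015, 0], 3.0],
  [[0, 0, 0], [0, 0, 0], 3.0],
])

```text
clock: 27.18
position: [0.6051, -0.1888, 0.0403]
ee_rot: [0.023, 0.648, 0.761, 0.026]
contact_force: [-0.3, -1.1, 0.8]
width: 0.0301
gripper_force: 0.0
```

>>> drive_tool([
  [[0, 0, 0], [0.1, 0.015, 0], 3.0],
  [[0, 0, 0], [0, 0, 0], 3.0],
])

```text
clock: 27.42
position: [0.6055, -0.1886, 0.0402]
ee_rot: [0.023, 0.647, 0.761, 0.026]
contact_force: [-1.8, -1.4, 0.3]
width: 0.0301
gripper_force: 0.8
```

>>> drive_tool([
  [[0, 0, 0], [0.1, 0.015, 0], 3.0],
  [[0, 0, 0], [0, 0, 0], 3.0],
])

```text
clock: 27.68
position: [0.6059, -0.1884, 0.0401]
ee_rot: [0.022, 0.647, 0.761, 0.026]
contact_force: [-4.5, -1.6, 2.0]
width: 0.0298
gripper_force: 2.4
```

>>> drive_tool([
  [[0, 0, 0], [0.1, 0.015, 0], 3.0],
  [[0, 0, 0], [0, 0, 0], 3.0],
])

```text
clock: 27.92
position: [0.606, -0.1883, 0.04]
ee_rot: [0.022, 0.647, 0.761, 0.025]
contact_force: [-6.6, -2.1, 3.9]
width: 0.0299
gripper_force: 3.3
```

The stop is repeatable: the tool halts at x = 0.606 with a stiff rise in force, and the carrier had not crept back after I let go. I'll release and clear.

>>> drive_tool([
  [[0, 0, 0], [-0.3, -0.05, 0], 3.0],
  [[0, 0, 0], [-0.3, -0.05, 0], 3.5],
  [[0, 0, 0], [-0.1, 0, 0], 4.6],
  [[0, 0, 0], [0, 0, 0], 4.6],
  [[0, 0, 0], [0, 0, 0.5], 4.6],
  [[0, 0, 0], [0, 0, 1.5], 4.6],
  [[0, 0, 0], [0, 0, 2.5], 4.6],
  [[0, 0, 0], [-0.3, 0, 4], 4.6],
])

```text
clock: 28.92
position: [0.5977, -0.1891, 0.1261]
ee_rot: [0.023, 0.648, 0.761, 0.026]
contact_force: [1.2, -1.2, -0.1]
width: 0.0462
gripper_force: 0.0
```

>>> drive_tool([
  [[0, 0, 0], [-0.3, 0, 4], 4.6],
  [[0, 0, 0], [0, 0, 4], 4.6],
  [[0, 0, 0], [0, 0, 0], 4.6],
  [[0, 0, 0], [0, 0, 0], 4.6],
  [[0, 0, 0], [0, 0, 0], 4.6],
])

```text
clock: 29.55
position: [0.5942, -0.189, 0.204]
ee_rot: [0.022, 0.648, 0.761, 0.026]
contact_force: [-0.4, 0.3, 0.1]
width: 0.0462
gripper_force: 0.0
```

Run:
```python
from h import *
im=snap('wrist','w7').astype(int); s=manip.get_state(); print(s['clock'],s['position'],s['contact_force'])
def red(im): 
    m=(im[:,:,0]>120)&(im[:,:,1]<60)&(im[:,:,2]<60); n,l,st,c=cv2.connectedComponentsWithStats(m.astype(np.uint8)); i=1+np.argmax(st[1:,4]); return st[i]
print(red(im),red(cv2.imread('pics/w6.png')[:,:,::-1].astype(int)))
for f in('w6','w7'): print(proj(f,[.684,-.1757,.132]),proj(f,[.601,-.1888,.061]))
```

```text
29.6 [ 0.59426842 -0.18900786  0.20388676] [-0.60452641  0.2375052   0.189383  ]
[ 411  188   63   60 1988] [ 409  186   62   60 1948]
[444.21938336 218.55541384] [314.68710857 191.17957366]
[446.3100306 220.0868844] [315.80950913 192.30000624]
```

Between the two pictures the cap shifts by 2 px, which the camera's own shift accounts for. It sits where a jar in a home carrier should be, so I'm handing in.

```bash
python3 -c "
from rig import job
print(job.sign_off())"
```

```text
the job is handed in; nothing more can be done
None
```

The jar is standing in the cup and the carrier is pushed home against the end stop, then released and handed in at about 30 s; I couldn't read the buffer, so "home" rests on the same hard stop at two pushes, with the highest reading about 9 N.

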